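# Wedge the rocking humidifier base firm

### The job

The humidifier base rocks because the foot under its orange corner pad is too short. Push the yellow wedge, thin end first, along the bench under that foot until it just takes up the gap, then press down on the orange pad with a fingertip (firmly, about 10 N, for about a second) to check that the base no longer rocks, and push the wedge further and press again if it still does. Only touch and push: do not pick up the wedge or the base, do not shove the base out of its place or prop it out of level, leave the other things alone, and draw the hand clear at the end.

Things in the scene. Friction and masses are not known exactly. Their poses are not given: they have to be found in the camera images.
- unit: The humidifier base: a white box with a blue band, 200 mm along its x, 190 mm along its y, loose, about 2.6 kg. Underside 25 mm and flat top 70 mm above the bench. Origin at the centre of its footprint, at bench height; z up. It stands level on three feet, 20 mm across, at x, y = (-80, +75), (+80, +75), (+80, -75) mm. The wedge goes in along its +x, under its face at x = -100 mm.
- chamber (a point): Top centre of the clear round chamber on the unit's top, 90 mm across, at x = +35, y = +30 mm of the unit; with its two green ports it reaches 155 mm above the bench.
- pad: The orange round press pad, 28 mm across, 3 mm thick, fixed on the corner of the unit's top over the short foot; origin at the centre of its underside. Without the wedge, 2 to 5 N down on it tips the unit about the diagonal through two feet until the short foot meets the bench (the pad sinks 8 to 13 mm); let go, it rocks back.
- pad_top (a point): Centre of the top of the orange pad, 73 mm above the bench when the unit stands level.
- foot_spot (a point): The point at bench height straight below the short foot, fixed to the unit at x = -80, y = -75, z = 0 mm. The short foot has a hemispherical end of 10 mm radius that ends 8 to 13 mm above the bench; how much is not known beforehand.
- wedge: The loose yellow wedge, 140 mm along its x, 50 mm wide, 120 g, lying flat in front of the unit's x = -100 mm face, roughly in line with the short foot (up to 20 mm aside, 0.2 rad askew). Its top slopes evenly from 3 mm at the thin end (+x) to 24 mm at the back (-x). Origin at the centre of its underside.
- wedge_tip (a point): Middle of the wedge's thin end, at bench height. The wedge fills the gap when the foot stands on its slope 30 to 70 mm behind this end.
- wedge_back (a point): Middle of the wedge's upright back face (50 mm wide, 24 mm high), 12 mm above the bench: the face to push on. Sliding takes about 1 N; once the foot is met the force climbs steeply; the unit itself begins to slide at 7 to 14 N. The wedge does not slip back by itself.
- filter: A loose green breathing filter standing upright beside the unit: a 60 mm disc with 22 mm spigots above and below, 68 mm tall; origin at the centre of its underside.
- driver: A loose screwdriver, about 170 mm long, lying near the unit on the wedge's side, to the left of the wedge seen from behind it; origin under its middle.
- bottle: A loose blue bottle, 56 mm across, 110 mm tall, standing; origin at the centre of its underside.
- cup: A loose clear plastic cup, 72 mm across, 75 mm tall; origin at the centre of its underside.
- collar: A loose green plastic collar (ring), 48 mm across, 35 mm tall; origin at the centre of its underside.
- jar: A loose amber jar with a white lid, 64 mm across, 70 mm tall; origin at the centre of its underside.
Things that resemble listed ones, but are neither listed nor needed, are in the scene too. Several things look just like the wedge: the one meant starts farthest to the robot's right.

How it is judged (in metres and radians):
On the way:
1. with the wedge under the short foot, the orange pad is pressed with more than 5 N for 0.3 s and the base stays level within 0.014 rad (0.8 degrees) (contact force between the fingers and pad above 5 N and angle between unit's own z axis and vertical below 0.014 rad and x of foot_spot in the frame of wedge between -0.05 and 0.068 m and y of foot_spot in the frame of wedge between -0.025 and 0.025 m), for 0.3 s.
At the end, for the whole second after the job is handed in: The wedge lies flat on the bench with the short foot over its slope (more than 2 mm behind the thin end, within 25 mm of its centre line), the base stands within 0.014 rad (0.8 degrees) of level, within 30 mm of its starting place, and all is at rest (angle between unit's own z axis and vertical below 0.014 rad and distance of unit from where it was at the start of the episode below 0.03 m and height (world z) of wedge below 0.006 m and angle between wedge's own z axis and vertical below 0.06 rad and linear speed of each of unit, wedge below 0.01 m/s and x of foot_spot in the frame of wedge between -0.05 and 0.068 m and y of foot_spot in the frame of wedge between -0.025 and 0.025 m); the robot touches nothing.
It fails at once if the wedge was lifted off the bench (more than 15 mm) (height (world z) of wedge above 0.015 m).
It fails at once if the base was lifted (more than 15 mm) or tipped (more than 0.25 rad) (height (world z) of unit above 0.015 m or angle between unit's own z axis and vertical above 0.25 rad).
It fails at once if the base was shoved more than 30 mm (distance of unit from where it was at the start of the episode above 0.03 m).
It fails at once if another thing was moved more than 30 mm (distance of any of filter, driver, bottle, cup, collar, jar from where it was at the start of the episode above 0.03 m).
It also fails if it takes over 48 s, if anything falls off the work surface, if the arm or the gripper's body presses on something with over 40 N, if the wrist force passes 120 N, or if a joint passes its speed limit or range.

### The arm

A 6-joint arm with a two-finger parallel gripper is mounted at the origin on the work surface. World frame = base frame: x ahead of the robot, y to its left, z up, the work surface at z = 0. Lengths are in m, angles in degrees, forces in N, time in s.
With the tool pointing down it reaches from about 0.25 to 0.775 m from the base axis. Payload 4 kg.
Tool frame: the origin (TCP) lies midway between the tips of the shut fingers; the grasp point (between the pads) lies 19 mm behind it (env.tcp_to_grasp is the distance from the TCP to the grasp point, in m); x points along the fingers, y is the direction in which the jaws open and shut, and the axes are right-handed (so a half turn about x gives the same grasp; the last joint's range is limited). The gripper opens to 85 mm and grips with 20 to 120 N. Pads are 22 mm wide; open, the fingers measure 114 mm over their backs; the gripper's body (76 mm by 85 mm) begins 54 mm behind the grasp point. The pads swing forward as they close: fully open they stand 13 mm farther back than shut.
Start: joints at [64.853, 4.996, 78.535, -0, 96.463, -5.907], TCP at [0.181, 0.519, 0.231] pointing down, gripper open.
Joint ranges: [-177.83, 177.83], [-43.37, 116.18], [15.69, 146.23], [-61.86, 241.86], [9.47, 152.12], [-147.06, 147.06]. Speed limits (degrees/s): [159.86, 159.86, 180, 180, 180, 180].

### API

Orientations are given as [roll, pitch, yaw] about the fixed x, y, z axes, in that order (R = Rz(yaw) Ry(pitch) Rx(roll)).
In Python, from plant import env gives the robot as it stands. The module is installed in compiled form; this text tells all that it offers. Calls block until the motion is done:
- env.reach(position, orientation): joint-space move of the TCP to a pose.
- env.movel(position, vel=0.15, rotation=None, threshold=None): straight line of the TCP; rotation=None keeps the orientation; vel is the mean speed in m/s. With threshold (N) it stops when the force on the tool has changed by that much, and returns True; else False.
- env.move_j(angles): joint-space move.
- env.gripper_to(opening, force=None): opening from 0.0 (shut) to 1.0 (fully open); force is the grip in N (None keeps the last); returns when the fingers have stopped.
- env.dwell(seconds).
- env.solve_ik(position, orientation): joint angles nearest the present ones, or None.
- env.sense(): the state.
- env.get_image(name): name is "scene" or "top" or "wrist"; returns the picture (384x512x3 uint8, red, green, blue); there is no depth.
- env.get_calibration(name): a dict with "intrinsics" (3x3 intrinsics, pixels), "world_to_cam" (4x4, takes a point from world to camera coordinates). Camera axes: x right, y down, z forward; pixel columns grow to the right and rows downward; lengths in m; the calibration is good to about 2 mm. A picture is of the moment at which its call begins: read the wrist's pose just before it. get_calibration takes no time and is no camera call; for the wrist camera it gives the pose at the moment of the call.
A pose or a line that the arm cannot do raises env.IKError and nothing moves.
- env.sign_off(): hands the job in, once; it reports no verdict.
Trained networks look in the newest picture that a camera, given by its name, has taken for a name from the list of things; names that differ only in an ending like _2 or _b are one class to them, and where a whole thing is asked for, a point or a joint stands for the part that bears it (a point fixed in the world has none). Each returns a list of dicts, best first, with "score" (0 to 1); they miss things now and then, are a little off and sometimes report something else, mostly with a low value. They report only what shows in the picture. A call takes as long as a camera call. They do not tell look-alikes from the thing itself.
- env.recognise(camera, thing): "at" ([x, y, z] in m, in world coordinates, good to about 4 mm: the middle of the surface that is visible of it).
The state is a dict: "time_s": time; "qpos": joint angles; "joint_vel": joint speeds; "effort": joint torques, N m; "eef_pos": TCP position; "eef_rot": TCP orientation; "ft_force": force on the tool from outside, world axes, zero at the start; "ft_torque": the same for the moment, N m; "grip_width": opening from 0.0 (shut) to 1.0 (fully open).
Only numpy, scipy, OpenCV 4.12 (cv2) and the standard library are available. Lean on these libraries where they do the work, as an engineer would, in place of code of your own. Each camera call takes 0.05 s, during which the arm holds its last target.

## Working session

There is one attempt and no reset: what is moved stays moved. The work goes in short steps, each a Python script; the robot and the scene stay as the last script left them, time stands still between calls to the robot, and variables do not carry over. Pictures are saved under pics/ and viewed, and the job is handed in when it is done.

```bash
mkdir -p pics; cat > h.py <<'E'
import numpy as np, cv2
from plant import env
def save(cam,name):
    im=env.get_image(cam); cv2.imwrite(f'pics/{name}.png',cv2.cvtColor(im,cv2.COLOR_RGB2BGR)); return im
def proj(cam,P):
    c=env.get_calibration(cam);P=np.atleast_2d(P);K=np.array(c['intrinsics']);T=np.array(c['world_to_cam'])
    q=(T[:3,:3]@P.T+T[:3,3:]);u=K@q;return (u[:2]/u[2]).T
def unproj(cam,uv,z):
    c=env.get_calibration(cam);K=np.array(c['intrinsics']);T=np.array(c['world_to_cam'])
    R=T[:3,:3];o=-R.T@T[:3,3];out=[]
    for p in np.atleast_2d(uv):
        d=R.T@np.linalg.inv(K)@np.array([p[0],p[1],1]);out.append(o+d*(z-o[2])/d[2])
    return np.array(out)
E
python3 - <<'E'
from h import *
np.set_printoptions(precision=4,suppress=True)
for c in ['scene','top']:
    save(c,c+'0')
    for t in ['unit','chamber','pad','pad_top','foot_spot','wedge','wedge_tip','wedge_back','filter','driver','bottle','cup','collar','jar']:
        print(c,t,[(np.round(d['at'],3).tolist(),round(d['score'],2)) for d in env.recognise(c,t)])
print(env.sense())
E
```

```text
scene unit [([0.546, 0.07, 0.069], 0.58), ([0.52, -0.183, 0.008], 0.49)]
scene chamber [([0.546, 0.063, 0.068], 0.71), ([0.524, -0.416, 0.058], 0.19)]
scene pad []
scene pad_top [([0.573, -0.056, 0.072], 0.58)]
scene foot_spot [([0.548, 0.063, 0.069], 0.64)]
scene wedge [([0.518, -0.179, 0.012], 0.89), ([0.322, 0.244, 0.01], 0.74), ([0.608, 0.285, 0.013], 0.59)]
scene wedge_tip [([0.608, 0.288, 0.017], 0.96), ([0.521, -0.182, 0.011], 0.73), ([0.32, 0.233, 0.013], 0.69), ([0.547, 0.069, 0.068], 0.64)]
scene wedge_back [([0.608, 0.288, 0.011], 0.95), ([0.321, 0.239, 0.011], 0.72), ([0.522, -0.182, 0.01], 0.6)]
scene filter [([0.699, 0.02, 0.045], 0.58), ([0.476, 0.37, 0.047], 0.51)]
scene driver [([0.408, -0.134, 0.017], 0.61)]
scene bottle [([0.52, -0.417, 0.061], 0.64)]
scene cup [([0.742, -0.195, 0.052], 0.8), ([0.772, -0.044, 0.028], 0.72)]
scene collar [([0.77, -0.046, 0.028], 0.69)]
scene jar [([0.477, 0.369, 0.044], 0.94), ([0.702, 0.02, 0.043], 0.18)]
top unit [([0.514, 0.047, 0.074], 0.58)]
top chamber [([0.511, 0.045, 0.07], 0.92)]
top pad [([0.576, -0.05, 0.07], 0.38)]
top p
[... 448 characters left out ...]
top driver [([0.401, -0.136, 0.019], 0.61)]
top bottle [([0.5, -0.414, 0.077], 0.8)]
top cup [([0.741, -0.2, 0.044], 0.93), ([0.457, 0.364, 0.071], 0.27)]
top collar [([0.758, -0.053, 0.034], 0.7)]
top jar [([0.457, 0.363, 0.07], 0.83)]
{'time_s': 1.5, 'qpos': array([64.854 ,  4.9956, 78.5364, -0.0012, 96.4616, -5.9065]), 'joint_vel': array([-0.0148, -0.016 ,  0.127 ,  0.0258, -0.029 ,  0.095 ]), 'effort': array([  0.0001, -35.1717, -31.3452,  -0.    ,   0.0003,  -0.    ]), 'eef_pos': array([0.1812, 0.5193, 0.2313]), 'eef_rot': array([73.5227, 89.9934, 54.2831]), 'ft_force': array([ 1.042 , -0.3476, -0.8816]), 'ft_torque': array([ 0.0063,  0.04  , -0.038 ]), 'grip_width': 0.9996074852697563}
```

View pics/scene0.png

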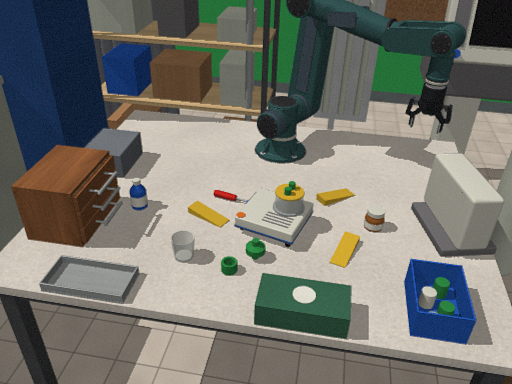

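View pics/top0.png

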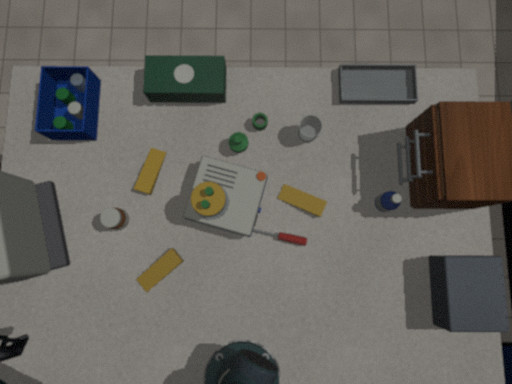

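The listed wedge is the rightmost one (most negative y), at about (302,200) in the top view and (208,214) in the scene view. It points at the pad at top (261,176), and the driver lies at (290,238). Next I'll take wrist close-ups.

```bash
cat >> h.py <<'E'
from scipy.spatial.transform import Rotation as Ro
def down(a):
    """tool down, jaw axis y at world angle a (deg) """
    a=np.radians(a); x=np.array([0,0,-1.]);y=np.array([np.cos(a),np.sin(a),0]);z=np.cross(x,y)
    return Ro.from_matrix(np.c_[x,y,z]).as_euler('xyz',degrees=True)
np.set_printoptions(precision=4,suppress=True)
E
python3 - <<'E'
from h import *
s=env.sense(); R=Ro.from_euler('xyz',s['eef_rot'],degrees=True).as_matrix(); print(R)
for a in (0,180,-160,20,-20,160):
    for p in [(0.46,-0.2,.3),(0.5,-0.3,0.02)]:
        print(a,p,env.solve_ik(p,down(a)))
im=cv2.imread('pics/top0.png')[130:260,170:340];cv2.imwrite('pics/topz.png',cv2.resize(im,None,fx=4,fy=4,interpolation=cv2.INTER_CUBIC))
E
```

```text
[[ 0.0001  0.3295  0.9441]
 [ 0.0001  0.9441 -0.3295]
 [-1.      0.0001  0.    ]]
0 (0.46, -0.2, 0.3) [-29.9776  -1.393   77.3785   0.     104.0145 -29.9776]
0 (0.5, -0.3, 0.02) [-36.5341  16.7414  89.6652   0.      73.5934 -36.5341]
180 (0.46, -0.2, 0.3) None
180 (0.5, -0.3, 0.02) [-36.5341  16.7414  89.6652   0.      73.5934 143.4659]
-160 (0.46, -0.2, 0.3) [-29.9776  -1.393   77.3785   0.     104.0145 130.0224]
-160 (0.5, -0.3, 0.02) [-36.5341  16.7414  89.6652   0.      73.5934 123.4659]
20 (0.46, -0.2, 0.3) [-29.9776  -1.393   77.3785   0.     104.0145 -49.9776]
20 (0.5, -0.3, 0.02) [-36.5341  16.7414  89.6652   0.      73.5934 -56.5341]
-20 (0.46, -0.2, 0.3) [-29.9776  -1.393   77.3785   0.     104.0145  -9.9776]
-20 (0.5, -0.3, 0.02) [-36.5341  16.7414  89.6652   0.      73.5934 -16.5341]
160 (0.46, -0.2, 0.3) None
160 (0.5, -0.3, 0.02) None<sys>:0: UserWarning: Gimbal lock detected. Setting third angle to zero since it is not possible to uniquely determine all angles.
```

View pics/topz.png

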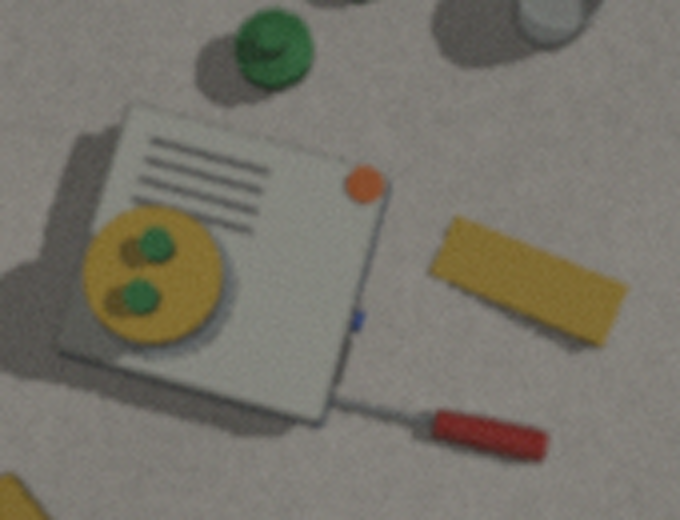

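```bash
sed -i '1i import warnings; warnings.filterwarnings("ignore")' h.py
python3 - <<'E'
from h import *
env.gripper_to(0.3)
print(env.sense()['time_s'])
env.reach([0.50,-0.16,0.36],down(-20))
s=env.sense();print(s['time_s'],s['ft_force'])
c=env.get_calibration('wrist');print(c)
save('wrist','w1')
for t in ['wedge','wedge_tip','wedge_back','pad_top','pad','foot_spot','unit','driver']:
    print(t,[(np.round(d['at'],3).tolist(),round(d['score'],2)) for d in env.recognise('wrist',t)])
E
```

```text
2.1
4.7917 [-0.1065  0.1984  0.1926]
{'intrinsics': array([[287.3609,   0.    , 251.3024],
       [  0.    , 287.3609, 193.6857],
       [  0.    ,   0.    ,   1.    ]]), 'world_to_cam': array([[ 0.9401, -0.3408, -0.0004, -0.5255],
       [-0.3291, -0.9083,  0.2583, -0.0468],
       [-0.0884, -0.2427, -0.9661,  0.5068],
       [ 0.    ,  0.    ,  0.    ,  1.    ]])}
wedge [([0.516, -0.172, 0.018], 0.56)]
wedge_tip [([0.512, -0.174, 0.016], 0.58)]
wedge_back [([0.517, -0.172, 0.015], 0.67)]
pad_top [([0.572, -0.052, 0.075], 0.77), ([0.739, -0.203, 0.048], 0.73)]
pad [([0.572, -0.052, 0.07], 0.9)]
foot_spot [([0.509, 0.008, 0.069], 0.61)]
unit [([0.507, 0.006, 0.065], 0.67)]
driver []
```

View pics/w1.png

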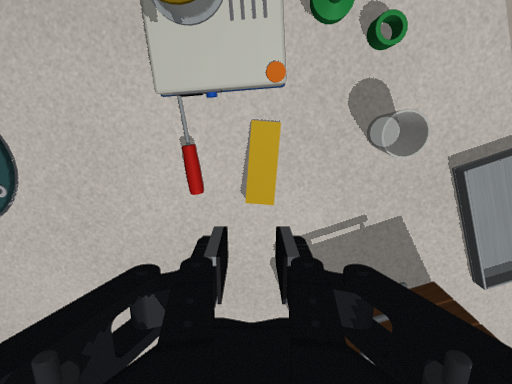

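The wrist view shows the wedge at (262,162), the pad at (276,72) and the unit's front face near row 90. The driver shaft runs from (180,97) to (192,190). I'll fit these metrically.

```bash
cat >> h.py <<'E'
from scipy.optimize import minimize
WV=np.array([[sx*0.07,sy*0.025,z] for sx in(-1,1) for sy in(-1,1) for z in(0,.003 if sx>0 else .024)])
def mask_yellow(im):
    h=cv2.cvtColor(im,cv2.COLOR_RGB2HSV); return cv2.inRange(h,(18,120,60),(32,255,255))
def fit_wedge(im,cam,p0):
    m=mask_yellow(im); c=env.get_calibration(cam)
    uv0=proj(cam,[[p0[0],p0[1],.01]])[0]
    n,l,st,ce=cv2.connectedComponentsWithStats(m)
    k=1+np.argmin(np.where(st[1:,4]>150,np.hypot(*(ce[1:]-uv0).T),1e9))
    M=(l==k).astype(np.uint8)*255
    S=4
    x,y,w,hh=st[k,:4];x-=12;y-=12;w+=24;hh+=24
    x=max(x,0);y=max(y,0)
    Mc=cv2.resize(M[y:y+hh,x:x+w],None,fx=S,fy=S,interpolation=cv2.INTER_LINEAR)>127
    def cost(p):
        V=WV@Ro.from_euler('z',p[2]).as_matrix().T+[p[0],p[1],0]
        q=(proj(cam,V)-[x,y]+.5)*S-.5
        B=np.zeros(Mc.shape,np.uint8);hull=cv2.convexHull(q.astype(np.float32))
        cv2.fillConvexPoly(B,np.round(hull*16).astype(np.int32),1,shift=4)
        B=B>0
        return (B^Mc).sum()/Mc.sum()
    best=None
    for d in(0,.15,-.15):
        s0=np.array([p0[0],p0[1],p0[2]+d])
        r=minimize(cost,s0,method='Nelder-Mead',options=dict(initial_simplex=[s0,s0+[.008,0,0],s0+[0,.008,0],s0+[0,0,.1]],xatol=1e-4,fatol=1e-4))
        if best is None or r.fun<best.fun: best=r
    return best.x,best.fun,st[k]
def orange(im,cam,z=.073):
    h=cv2.cvtColor(im,cv2.COLOR_RGB2HSV); m=cv2.inRange(h,(5,170,120),(14,255,255))
    n,l,st,ce=cv2.connectedComponentsWithStats(m); k=1+np.argmax(st[1:,4])
    return ce[k],st[k,4],unproj(cam,ce[k],z)[0]
E
python3 - <<'E'
from h import *
im=cv2.cvtColor(cv2.imread('pics/w1.png'),cv2.COLOR_BGR2RGB)
print(fit_wedge(im,'wrist',(.515,-.175,1.25)),orange(im,'wrist'))
it=cv2.cvtColor(cv2.imread('pics/top0.png'),cv2.COLOR_BGR2RGB)
print(fit_wedge(it,'top',(.515,-.175,1.25)),orange(it,'top'))
z=cv2.resize(im[0:210,130:310],None,fx=4,fy=4,interpolation=cv2.INTER_CUBIC)[:,:,::-1][:420];cv2.imwrite('pics/w1z.png',z)
z=cv2.resize(im[100:220,190:330],None,fx=5,fy=5,interpolation=cv2.INTER_CUBIC)[:,:,::-1];cv2.imwrite('pics/w1y.png',z)
E
```

```text
(array([ 0.5153, -0.1774,  1.144 ]), np.float64(0.02599048308679011), array([ 245,  120,   36,   85, 2417], dtype=int32)) (array([275.3443,  71.4361]), np.int32(305), array([ 0.5754, -0.0536,  0.073 ]))
(array([ 0.5138, -0.1729,  1.1483]), np.float64(0.1335137967167307), array([278, 185,  48,  31, 716], dtype=int32)) (array([259.3846, 175.6923]), np.int32(13), array([ 0.5729, -0.0462,  0.073 ]))
```

View pics/w1z.png

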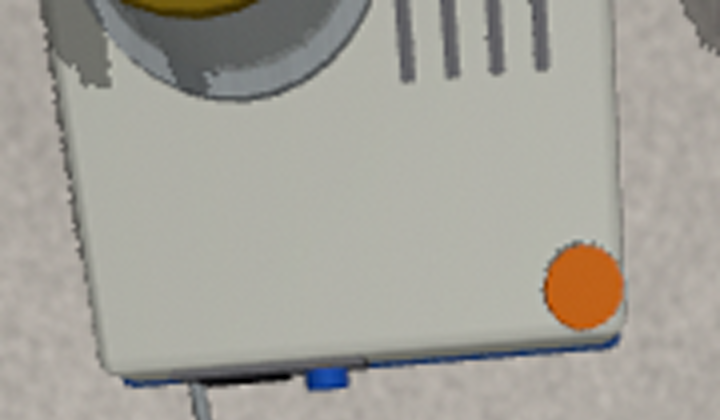

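View pics/w1y.png

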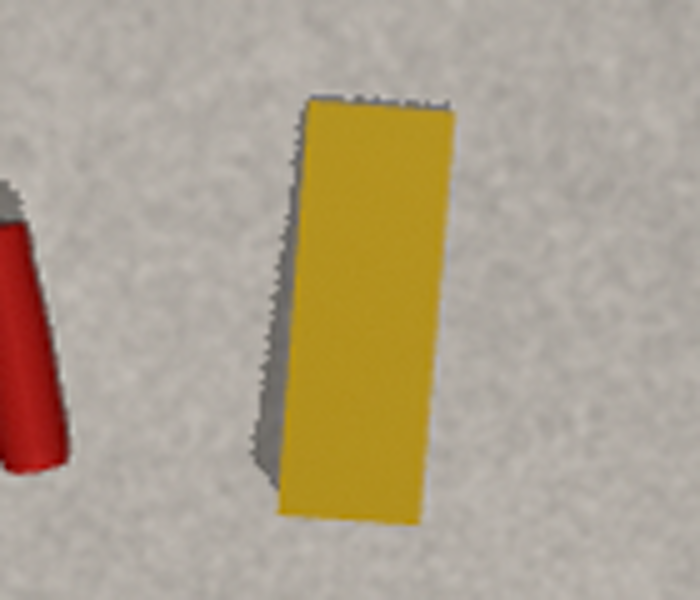

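```bash

python3 - <<'E'
from h import *
px=lambda a:(np.array(a)+.5)/4-.5+np.array([130,0])
P=unproj('wrist',[px((112,378)),px((622,338)),px((50,60)),px((96,330)),px((612,30)),px((622,230))],.07);print(P[:,:2])
f=P[1]-P[0];print(np.linalg.norm(f),np.degrees(np.arctan2(f[1],f[0])))
for a,b in((2,3),(4,5)):
    d=P[a]-P[b];print(np.degrees(np.arctan2(d[1],d[0])))
# pad in face coordinates
pad=np.array([.5754,-.0536]); e=f[:2]/np.linalg.norm(f[:2]); n=np.array([-e[1],e[0]])
print('pad depth',(pad-P[0][:2])@n,'from right end',(P[1][:2]-pad)@e)
E
```

```text
[[ 0.4087 -0.0244]
 [ 0.5834 -0.0737]
 [ 0.4315  0.0741]
 [ 0.4101 -0.0079]
 [ 0.6103  0.0184]
 [ 0.5943 -0.0405]]
0.18152047760208276 -15.772442377481967
75.36305862221161
74.85698264515335
pad depth 0.01719705528136438 from right end 0.013141071171828432
```

Fit results:
- Unit yaw is about 74.8°.
- Foot spot is about (0.575, -0.053). The edge margins of 17 and 13 mm, plus corner rounding, fit the nominal 20 and 20 mm.
- Wedge centre is (0.515, -0.177) with yaw 65.5°, so its axis passes about 3 mm from the foot.

I can push straight along the wedge's own axis, and I expect contact after 97–138 mm of travel.

```bash

cat > push1.py <<'E'
from h import *
c=np.array([.5153,-.1774]);w=np.array([np.cos(1.144),np.sin(1.144)])
back=c-.07*w
o=down(np.degrees(1.144)-90)
def at(s,z=.007): return [*(back+w*s),z]   # s: tcp along axis rel. back face start
E
python3 - <<'E'
from push1 import *
env.reach(at(-.03,.09),o)
env.movel(at(-.03),vel=.12)
s=env.sense();print(s['time_s'],s['eef_pos'],s['ft_force'],s['grip_width'])
f0=s['ft_force']
print(env.movel(at(-.005),vel=.04,threshold=4),[ (env.sense()[k]) for k in('time_s','eef_pos','ft_force')])
save('wrist','w2')
E
```

```text
7.2083 [ 0.4747 -0.2689  0.008 ] [ 0.6386 -0.1471  0.8861] 0.29822493009628515
False [7.9833, array([ 0.4842, -0.2454,  0.0069]), array([-0.3269,  0.0701,  1.2391])]
```

View pics/w2.png

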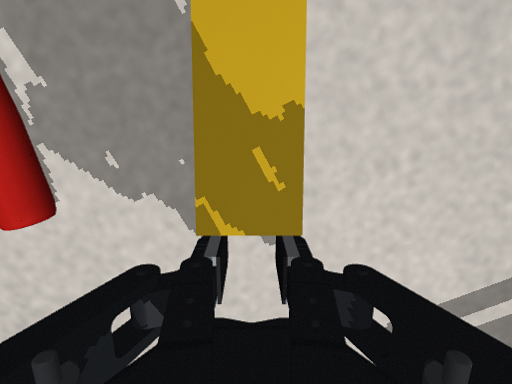

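The fingers are centred on the back face, with the wedge edges at columns 193–305 and the fingers at 213 and 290. Now I'll push.

```bash

python3 - <<'E'
from push1 import *
def st(tag):
    s=env.sense();f=s['ft_force'];print(tag,'t%.2f'%s['time_s'],'s=%.4f'%((s['eef_pos'][:2]-back)@w),'z=%.4f'%s['eef_pos'][2],'F along %.2f lat %.2f z %.2f'%(f[:2]@w,f[:2]@[-w[1],w[0]],f[2]))
hit=env.movel(at(.035),vel=.04,threshold=5);st(hit)
hit=env.movel(at(.074),vel=.04,threshold=5);st(hit)
save('wrist','w3'); save('scene','s3')
E
```

```text
False t9.18 s=0.0349 z=0.0071 F along -0.33 lat -0.12 z 0.27
False t10.31 s=0.0741 z=0.0069 F along -0.26 lat 0.23 z -0.09
```

View pics/w3.png

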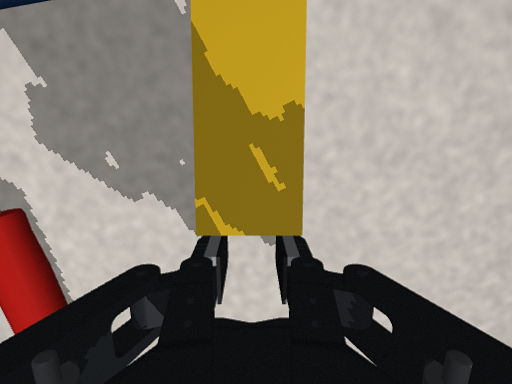

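```bash

python3 - <<'E'
from push1 import *
def st(tag):
    s=env.sense();f=s['ft_force'];fa=f[:2]@w;print(tag,'t%.2f'%s['time_s'],'s=%.4f'%((s['eef_pos'][:2]-back)@w),'z=%.4f'%s['eef_pos'][2],'F along %.2f lat %.2f z %.2f'%(fa,f[:2]@[-w[1],w[0]],f[2]));return fa
s=.074
while s<.135:
    s+=.005
    hit=env.movel(at(s),vel=.02,threshold=3.5);fa=st(hit)
    if hit or fa<-2.5: break
save('wrist','w4');im=save('scene','s4');it=save('top','t4')
E
```

```text
False t10.81 s=0.0792 z=0.0070 F along -0.04 lat -0.46 z 0.56
False t11.21 s=0.0843 z=0.0070 F along 0.75 lat -0.79 z -0.02
False t11.61 s=0.0893 z=0.0070 F along 0.85 lat -0.28 z -0.81
False t12.01 s=0.0943 z=0.0070 F along 0.38 lat 0.13 z -0.92
True t12.24 s=0.0960 z=0.0064 F along 0.84 lat -0.22 z -0.13
```

View pics/w4.png

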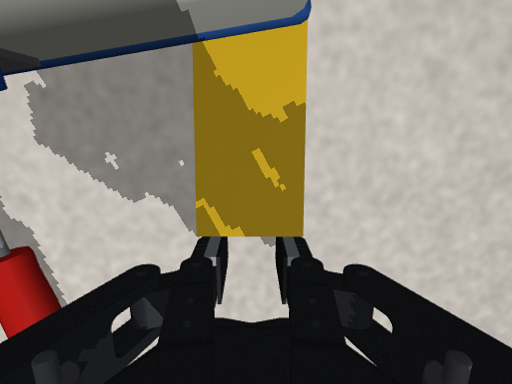

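Force rose at s = 0.096, about 37 mm behind the tip, which is plausible for first contact. I'll confirm with small steps before pressing.

```bash

python3 - <<'E'
from push1 import *
def st(tag):
    F=[]
    for i in range(4):
        s=env.sense();F.append(s['ft_force']);env.dwell(.03)
    f=np.mean(F,0);fa=f[:2]@w;print(tag,'t%.2f'%s['time_s'],'s=%.4f'%((s['eef_pos'][:2]-back)@w),'F along %.2f lat %.2f z %.2f'%(fa,f[:2]@[-w[1],w[0]],f[2]));return fa
st('now')
for s in (.098,.100,.102):
    hit=env.movel(at(s),vel=.015,threshold=3.5);fa=st(hit)
    if hit: break
save('wrist','w5')
E
```

```text
now t12.49 s=0.0955 F along 0.22 lat -0.37 z -0.11
True t12.85 s=0.0964 F along -0.22 lat 0.31 z 0.26
```

```bash

cat > press.py <<'E'
from push1 import *
def press(pad,o,z0=.085,zmin=.056):
    env.reach([pad[0],pad[1],z0+.02],o)
    env.dwell(.1)
    f0=np.mean([env.sense()['ft_force'] for _ in range(3)],0)
    print('free',env.sense()['time_s'],f0)
    hit=env.movel([pad[0],pad[1],zmin],vel=.03,threshold=3)
    s=env.sense();z=s['eef_pos'][2];print('touch',hit,s['time_s'],'z=%.4f'%z,s['ft_force'])
    held=0;zc=z
    for i in range(40):
        f=env.sense()['ft_force'][2]-f0[2]
        if f<8: zc-=.0007
        elif f>14: zc+=.0004
        if zc<zmin: print('floor');break
        env.movel([pad[0],pad[1],zc],vel=.02)
        s=env.sense();f=s['ft_force'][2]-f0[2]
        print('t%.2f z=%.4f zc=%.4f f=%.1f'%(s['time_s'],s['eef_pos'][2],zc,f))
        if f>8: 
            env.dwell(.2); held+=1
            if held>=5: break
    return zc
E
python3 - <<'E'
from press import *
env.movel(at(.07),vel=.1); env.movel(at(.03,.13),vel=.2)
env.gripper_to(0.0)
env.reach([.548,-.15,.22],down(-15)); 
im=save('wrist','w6');print(env.sense()['time_s'],orange(im,'wrist'),fit_wedge.__name__)
E
```

```text
15.1167 (array([251.7181,  76.558 ]), np.int32(681), array([ 0.5746, -0.0528,  0.073 ])) fit_wedge
```

View pics/w6.png

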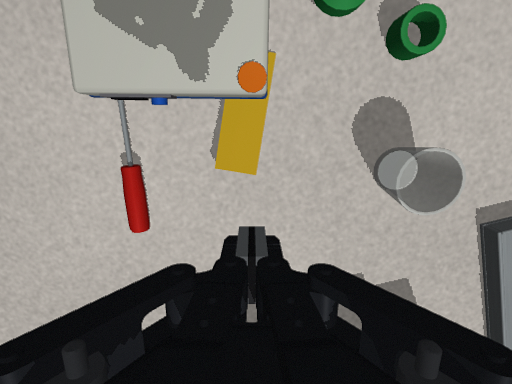

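The wedge is under the corner beneath the pad at (251,77). The pad position from both wrist views agrees to 1 mm, which confirms its 73 mm height. Pressing now.

```bash

python3 - <<'E'
from press import *
pad=[.5747,-.0530]
zc=press(pad,down(-15))
save('wrist','w7')
env.movel([pad[0],pad[1],.11],vel=.1)
print(env.sense()['time_s'],env.sense()['ft_force'])
E
```

```text
free 15.875 [0.0669 0.1297 0.3143]
touch True 16.9333 z=0.0724 [-0.2881  0.4893  3.3   ]
t17.18 z=0.0723 zc=0.0717 f=5.4
t17.43 z=0.0722 zc=0.0710 f=7.3
t17.68 z=0.0722 zc=0.0703 f=9.1
t18.13 z=0.0722 zc=0.0703 f=9.8
t18.58 z=0.0722 zc=0.0703 f=10.2
t19.03 z=0.0722 zc=0.0703 f=9.9
t19.48 z=0.0721 zc=0.0703 f=8.8
20.2833 [-0.15   -0.5154 -0.1667]
```

The base is firm: the pad sank only 0.2 mm going from 3 to 10 N, and its top stayed 0.8 mm below nominal, or about 0.007 rad at most. I'll draw clear and check.

```bash

python3 - <<'E'
from push1 import *
env.movel([.5747,-.0530,.20],vel=.2)
env.reach([.52,-.17,.33],down(-15)); env.dwell(.3)
im=save('wrist','w8');save('scene','s8')
s=env.sense();print(s['time_s'],s['ft_force'],orange(im,'wrist'))
m=mask_yellow(im);n,l,st,ce=cv2.connectedComponentsWithStats(m);print(st[1:][st[1:,4]>100])
# overlay predicted wedge outline: travel from axis model
cw=c+w*.105
for tr in(.100,.105):
    C=c+w*tr; d=np.array([.575,-.053])-C; print(tr,'foot in wedge',d@w,d@[-w[1],w[0]],'back px',proj('wrist',[[*(C-.07*w+k*.025*np.array([-w[1],w[0]])),.024] for k in(1,-1)]))
E
```

```text
22.0417 [ 0.0621  0.0218 -0.5436] (array([269.427,  67.022]), np.int32(363), array([ 0.576 , -0.0533,  0.073 ]))
[[ 238   49   48   96 2003]]
0.1 foot in wedge 0.03795410846020597 -0.0028485011760089984 back px [[236.3324 143.8326]
 [268.301  149.2368]]
0.105 foot in wedge 0.032954108460206 -0.002848501176009028 back px [[236.8273 140.5837]
 [268.8856 146.0186]]
```

View pics/w8.png

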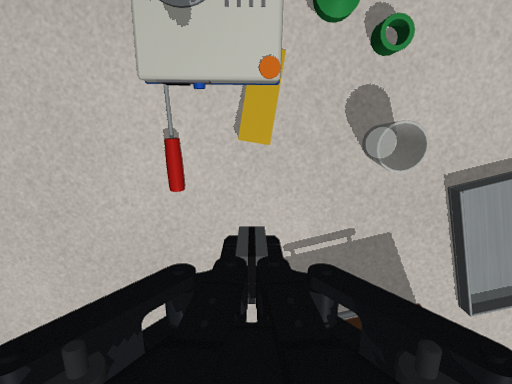

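View pics/s8.png

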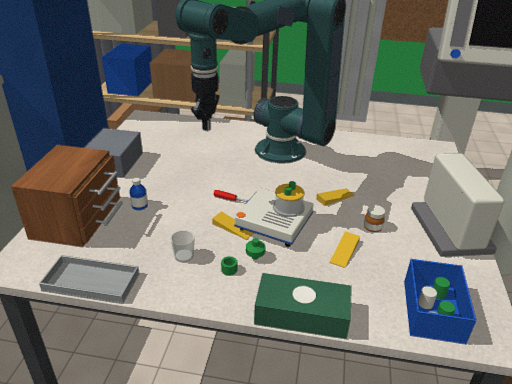

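The wedge's back corners at (238,140) and (270,145) match about 106 mm of travel. That puts the foot about 38 mm behind the tip and 3 mm off the wedge's centre line. The base and its neighbours haven't moved, so I'm handing in.

```bash
python3 -c "
from plant import env
print(env.sign_off(),env.sense()['time_s'])"
```

```text
the job is handed in; nothing more can be done
the job is handed in; nothing more can be done
```

I pushed the rightmost wedge about 106 mm along its own axis under the short foot, until the force on the tool jumped by 3.5 N. The pad press found no rocking, so I handed the job in at about 22 s. No verdict was reported.

- **Press:** I held the orange pad at 9–10 N for well over a second. It sank only 0.2 mm between 3 and 10 N, and its top was at 72.2 mm against the nominal 73 mm, so the base was within about 0.007 rad of level.
- **Wedge:** the last pictures put the foot about 38 mm behind the thin end and 3 mm off the centre line.
- **Base and other things:** the pad's position repeated to about 1 mm before and after. By eye, nothing else had moved in the last pictures, and the hand was clear.
- **Disagreements:** one pad reading from the coarse top camera was about 7 mm off the wrist camera's, so I used the wrist camera. The contact force fell to about zero after each stop, so I pushed again to confirm contact, and it tripped again within 1 mm.

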